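# Close the used depth gauges and complete the carver's kit

## Task

The kit tray must hold one depth gauge of each colour (red, yellow, blue), every rod pushed fully home. Fill it from the sloping rack with used gauges only, those whose rod is pulled out: close each gently, without ramming it, and lay it flat on the tray's floor before letting go, no dropping. Skip the colour the tray already holds, leave the other gauges on the rack just as they are, and do not disturb the things lying around.

Things in the scene. Friction and masses are not known exactly. Their poses are not given: they have to be found in the camera images.
- rack: fixed rack 260 mm wide, origin at table level; x level, from low to high side. Black rubber face from x=-98, z=30 mm rises 30 degrees along +x. Four gauges lie loose straight up it, 62 mm apart, lower ends 24 mm up it between cheeks (22..52 mm up, 12 high, 1.5 mm clear), knobs past its top. Metal stop bar 5 to 22 mm below them, setting not told: a pushed gauge slides to it, then its rod goes in.
- tray: fixed dark wooden kit tray, 170 x 260 x 26 mm (x, y, z of its frame), walls 7 mm, open top, no dividers, cork-lined floor 7 mm above the table (156 x 246 mm inside); origin at the centre of its underside on the table.
- gauge_red_a: depth gauge with red knob and two red bands: wooden stock 100 x 24 x 22 mm (own x, y, z), 80 to 160 g, origin at the centre of its 100 x 24 underside. x runs along the stock to the end where the brass rod and knob come out, z out of the top face. Starts on the rack in any of the four places.
- rod_red_a (a joint): how far the rod of gauge_red_a is pulled out, m: 0 = fully home, knob against the stock; 0.034 = outer stop. Slides along the gauge's x, stays where left; about 3 N friction, then a hard stop at 0. At the start a rod is either in (0) or plainly out (over 0.02).
- knob_red_a (a point): centre of the outer end face of gauge_red_a's knob (disc 18 mm diameter, 10 mm thick, on an 8 mm rod), on the rod's axis 11 mm above the plane of the stock's underside; 60 mm from the stock's middle when home.
- gauge_red_b: depth gauge with red knob and two red bands: wooden stock 100 x 24 x 22 mm (own x, y, z), 80 to 160 g, origin at the centre of its 100 x 24 underside. x runs along the stock to the end where the brass rod and knob come out, z out of the top face. Starts on the rack in any of the four places.
- rod_red_b (a joint): how far the rod of gauge_red_b is pulled out, m: 0 = fully home, knob against the stock; 0.034 = outer stop. Slides along the gauge's x, stays where left; about 3 N friction, then a hard stop at 0. At the start a rod is either in (0) or plainly out (over 0.02).
- knob_red_b (a point): centre of the outer end face of gauge_red_b's knob (disc 18 mm diameter, 10 mm thick, on an 8 mm rod), on the rod's axis 11 mm above the plane of the stock's underside; 60 mm from the stock's middle when home.
- gauge_yellow: depth gauge with yellow knob and two yellow bands: wooden stock 100 x 24 x 22 mm (own x, y, z), 80 to 160 g, origin at the centre of its 100 x 24 underside. x runs along the stock to the end where the brass rod and knob come out, z out of the top face. Starts on the rack in any of the four places.
- rod_yellow (a joint): how far the rod of gauge_yellow is pulled out, m: 0 = fully home, knob against the stock; 0.034 = outer stop. Slides along the gauge's x, stays where left; about 3 N friction, then a hard stop at 0. At the start a rod is either in (0) or plainly out (over 0.02).
- knob_yellow (a point): centre of the outer end face of gauge_yellow's knob (disc 18 mm diameter, 10 mm thick, on an 8 mm rod), on the rod's axis 11 mm above the plane of the stock's underside; 60 mm from the stock's middle when home.
- gauge_blue_a: depth gauge with blue knob and two blue bands: wooden stock 100 x 24 x 22 mm (own x, y, z), 80 to 160 g, origin at the centre of its 100 x 24 underside. x runs along the stock to the end where the brass rod and knob come out, z out of the top face. Starts on the rack in any of the four places.
- rod_blue_a (a joint): how far the rod of gauge_blue_a is pulled out, m: 0 = fully home, knob against the stock; 0.034 = outer stop. Slides along the gauge's x, stays where left; about 3 N friction, then a hard stop at 0. At the start a rod is either in (0) or plainly out (over 0.02).
- knob_blue_a (a point): centre of the outer end face of gauge_blue_a's knob (disc 18 mm diameter, 10 mm thick, on an 8 mm rod), on the rod's axis 11 mm above the plane of the stock's underside; 60 mm from the stock's middle when home.
- gauge_blue_b: depth gauge with blue knob and two blue bands: wooden stock 100 x 24 x 22 mm (own x, y, z), 80 to 160 g, origin at the centre of its 100 x 24 underside. x runs along the stock to the end where the brass rod and knob come out, z out of the top face. Starts lying flat in the tray, anywhere along its width, about parallel to the tray's x.
- rod_blue_b (a joint): how far the rod of gauge_blue_b is pulled out, m: 0 = fully home, knob against the stock; 0.034 = outer stop. Slides along the gauge's x, stays where left; about 3 N friction, then a hard stop at 0. At the start a rod is either in (0) or plainly out (over 0.02).
- knob_blue_b (a point): centre of the outer end face of gauge_blue_b's knob (disc 18 mm diameter, 10 mm thick, on an 8 mm rod), on the rod's axis 11 mm above the plane of the stock's underside; 60 mm from the stock's middle when home.
- mask: bystander: half-carved wooden mask, 150 x 110 x 70 mm, at the right of the work; origin at the middle of its underside.
- mallet: bystander: wooden mallet lying, head 72 mm diameter, 250 mm long, at the left of the work; origin at the middle of its underside.
- gouge: bystander: carving gouge lying near the robot, 220 mm long; origin at the middle of its underside.
- sanding_block: bystander: cork sanding block 60 x 90 x 32 mm near the robot; origin at the middle of its underside.
- pencil: bystander: flat red carpenter's pencil 150 mm long, 8 mm thick, near the robot; origin at the middle of its underside.
- glue: bystander: white glue bottle, 56 mm diameter, 150 mm high, beyond the rack and tray; origin at the middle of its underside.
Not all that is in view belongs to the job. Leave any orange or purple look-alike of the gauge_blue_b alone.

How it is judged:
By the outcome, as a careful person would: the job done as asked, in the order asked, and still so for the second after the job is handed in, with the robot touching nothing.
It also fails if it takes over 72 s, if anything falls off the work surface, if the arm or the gripper's body presses on something with over 40 N, if the wrist force passes 120 N, or if a joint passes its speed limit or range.

## Robot

A 6-joint arm with a two-finger parallel gripper is mounted at the origin on the work surface. World frame = base frame: x ahead of the robot, y to its left, z up, the work surface at z = 0. Lengths are in m, angles in rad, forces in N, time in s.
With the tool pointing down it reaches from about 0.3 to 0.875 m from the base axis. Payload 6.4 kg.
Tool frame: the origin (TCP) lies on the mounting face of the last link; the fingertips stand 166 mm ahead of it and the grasp point (between the pads) lies 147 mm ahead of it; z points along the fingers, y is the direction in which the jaws open and shut (so a half turn about z gives the same grasp; the last joint's range is limited). The gripper opens to 88 mm and grips with 3 to 60 N. Pads are 18 mm wide; open, the fingers measure 123 mm over their backs; the gripper's body (75 mm by 187 mm) begins 45 mm behind the grasp point.
Start: joints at [-1.394, 0.181, 1.607, -0, 1.354, -0.206], TCP at [0.215, -0.533, 0.405] pointing down, gripper open.
Joint ranges: [-2.99, 2.99], [-0.89, 2.07], [0.3, 2.58], [-1.14, 4.28], [0, 2.63], [-3.12, 3.12]. Speed limits (rad/s): [2.57, 2.57, 3.01, 3.14, 3.14, 3.14].

## Interface

Orientations are given as a unit quaternion [x, y, z, w].
In Python, from rig import reach, move_l, movej, grip, sleep, ik, state, capture, camera_info, Unreachable, sign_off gives the robot as it stands. Calls block until the motion is done:
- reach(position, orientation): joint-space move of the TCP to a pose.
- move_l(position, rot=None, vel=0.15, guard=None): straight line of the TCP; rot=None keeps the orientation; vel is the mean speed in m/s. With guard (N) it stops when the force on the tool has changed by that much, and returns True; else False.
- movej(angles): joint-space move.
- grip(opening): finger opening in m; the grip force is fixed at half the most; returns when the fingers have stopped.
- sleep(seconds).
- ik(position, orientation): joint angles nearest the present ones, or None.
- state(): the state.
- capture(name): name is "scene" or "top" or "wrist"; returns (picture, depth): 420x560x3 uint8, red, green, blue; 420x560 float32, m along the optical axis (not along the pixel's ray), 0 where there is no reading.
- camera_info(name): a dict with "fx", "fy", "cx", "cy" (pixels), "k1" (the pictures are not rectified: a ray, as slopes to the right and down, at radius r is drawn at 1 + k1 r^2 times it, then the intrinsics apply), "camera_from_world" (4x4, takes a point from world to camera coordinates); the wrist camera has in their place "mount" (4x4, takes a point from camera to tool coordinates, whose origin is the TCP and whose axes are the flange's). Camera axes: x right, y up, looking along -z (the intrinsics and any distortion apply to the point x, -y, -z); pixel columns grow to the right and rows downward; lengths in m; the calibration is good to about 2 mm. A picture is of the moment at which its call begins: read the wrist's pose just before it. camera_info takes no time and is no camera call.
A pose or a line that the arm cannot do raises Unreachable and nothing moves.
- sign_off(): hands the job in, once; it reports no verdict.
The state is a dict: "t": time; "joints": joint angles; "joint_velocities": joint speeds; "tau": joint torques, N m; "ee_pos": TCP position; "tcp_rot": TCP orientation; "contact_force": force on the tool from outside, world axes, zero at the start; "moment": the same for the moment, N m; "gripper_width": finger opening in m.
Only numpy, scipy, OpenCV 4.12 (cv2) and the standard library are available. Lean on these libraries where they do the work, as an engineer would, in place of code of your own. Each camera call takes 0.05 s, during which the arm holds its last target. There are 200 camera calls.

## Working session

There is one attempt and no reset: what is moved stays moved. The work goes in short steps, each a Python script; the robot and the scene stay as the last script left them, time stands still between calls to the robot, and variables do not carry over. Pictures are saved under pics/ and viewed, about 8 in all and at most 12, crops included, and the job is handed in when it is done.

```bash
ls; mkdir -p pics; python3 - <<'E'
from rig import *
import cv2,numpy as np
s=state();print(s)
for n in("top","scene"):
    p,d=capture(n);cv2.imwrite(f"pics/{n}0.png",p[:,:,::-1]);np.save(f"pics/{n}0.npy",d);np.save(f"pics/{n}0c.npy",p);print(n,camera_info(n))
print(camera_info("wrist"))
E
```

```text
pics
{'t': 0.0, 'joints': array([-1.39430576e+00,  1.81526688e-01,  1.60799375e+00, -1.86231360e-05,
        1.35381524e+00, -2.06324627e-01]), 'joint_velocities': array([-0.00167172, -0.00024441,  0.00113863, -0.00171875,  0.00102457,
        0.00041019]), 'tau': array([-2.50779056e-03, -4.33880782e+01, -3.41853547e+01,  7.02752452e-02,
        3.87733814e-02, -1.34278580e-04]), 'ee_pos': array([ 0.21473678, -0.53312424,  0.40382486]), 'tcp_rot': array([ 9.81736669e-01,  1.90242877e-01,  3.90946517e-06, -8.71553540e-04]), 'contact_force': array([ 0.18185783, -0.78829732,  0.10517331]), 'moment': array([-0.01845834, -0.00083101, -0.0015198 ]), 'gripper_width': 0.08805748456386805}
top {'fx': 539.6045087046043, 'fy': 539.6045087046043, 'cx': 279.2861175011429, 'cy': 214.8170390028995, 'k1': -0.18920854585340968, 'camera_from_world': array([[ 0.00703856, -0.99992456,  0.01006636, -0.00987482],
       [ 0.99701756,  0.00779105,  0.07678078, -0.55997815],
       [-0.07685341,  0.00949591,  0.99699718, -1.6782574 ],
       [ 0.        ,  0.        ,  0.        ,  1.        ]])}
scene {'fx
[... 176 characters left out ...]
0246,  0.0150543 ,  0.39874064],
       [-0.53822748, -0.54608997,  0.64194775,  0.26556326],
       [ 0.46451905,  0.44333465,  0.76660058, -1.48651556],
       [ 0.        ,  0.        ,  0.        ,  1.        ]])}
{'fx': 304.81559995587827, 'fy': 304.81559995587827, 'cx': 277.4305651026129, 'cy': 211.49191790745175, 'k1': -0.06641397137008845, 'mount': array([[-1.83081135e-03,  9.65885943e-01,  2.58961372e-01,
         6.67606384e-02],
       [ 9.99998324e-01,  1.77207147e-03,  4.60259202e-04,
         3.04986032e-04],
       [-1.43401669e-05,  2.58961781e-01, -9.65887569e-01,
         1.93576417e-02],
       [ 0.00000000e+00,  0.00000000e+00,  0.00000000e+00,
         1.00000000e+00]])}
```

View pics/top0.png

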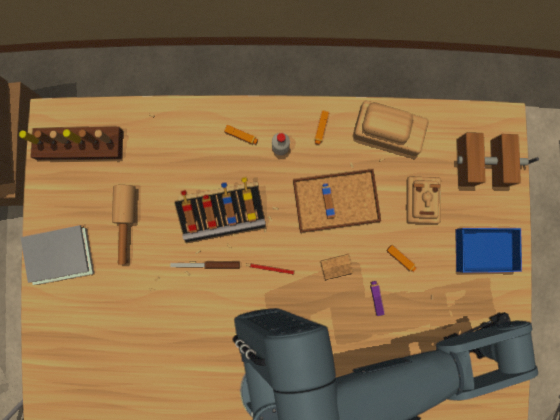

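View pics/scene0.png

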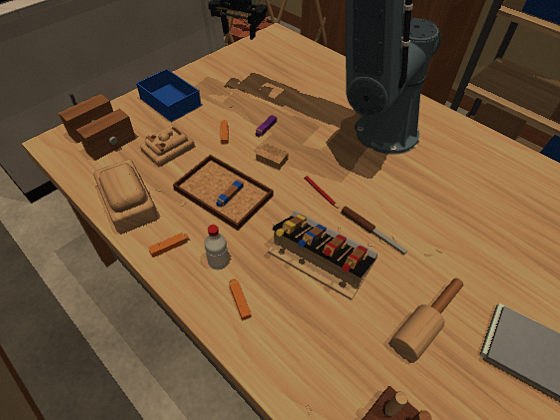

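The top view shows the rack at about (220,212) with gauges red, red, blue, yellow from left to right. The tray is at (337,200) with a blue gauge at (328,200). Next I'll measure coarsely, zoom in, and take wrist views.

```bash
cat > h.py <<'E'
from rig import *
import cv2,numpy as np
from scipy.spatial.transform import Rotation as R
def cam(n,s=None):
    c=camera_info(n)
    if n=="wrist":
        T=np.eye(4);T[:3,:3]=R.from_quat(s["tcp_rot"]).as_matrix();T[:3,3]=s["ee_pos"];M=T@c["mount"]
    else: M=np.linalg.inv(c["camera_from_world"])
    return c,M
def rays(c,uv):
    uv=np.atleast_2d(np.asarray(uv,float));K=np.array([[c["fx"],0,c["cx"]],[0,c["fy"],c["cy"]],[0,0,1]])
    n=cv2.undistortPoints(uv[:,None],K,np.array([c["k1"],0,0,0.]))[:,0]
    return np.c_[n[:,0],-n[:,1],-np.ones(len(n))]
def pt(c,M,uv,d):   # with depth
    return (rays(c,uv)*np.atleast_1d(d)[:,None])@M[:3,:3].T+M[:3,3]
def onz(c,M,uv,z):  # intersect plane z
    r=rays(c,uv)@M[:3,:3].T;o=M[:3,3];return o+r*((z-o[2])/r[:,2])[:,None]
def shot(n,name):
    s=state();p,d=capture(n);cv2.imwrite(f"pics/{name}.png",p[:,:,::-1]);np.savez(f"pics/{name}.npz",p=p,d=d,pos=s["ee_pos"],q=s["tcp_rot"]);return p,d,s
def load(name):
    z=np.load(f"pics/{name}.npz");return z["p"],z["d"],dict(ee_pos=z["pos"],tcp_rot=z["q"])
E
python3 - <<'E'
from h import *
c,M=cam("top");d=np.load("pics/top0.npy");p=np.load("pics/top0c.npy")
for n,uv in dict(rackTL=(175,200),rackTR=(260,183),rackBR=(266,231),rackBL=(183,241),trTL=(294,178),trTR=(375,170),trBR=(380,220),trBL=(302,231),bl=(328,200)).items():
    print(n,pt(c,M,uv,d[uv[1],uv[0]]).round(3))
cv2.imwrite("pics/c.png",cv2.resize(p[165:250,165:390,::-1],None,fx=3.5,fy=3.5,interpolation=cv2.INTER_CUBIC))
for y,x in((.2,.5),(-.1,.5)):
  print(ik([.45 if x else 0,y,.5],[1,0,0,0]))
E
```

```text
rackTL [[ 0.607  0.33  -0.   ]]
rackTR [[0.662 0.056 0.009]]
rackBR [[0.51  0.036 0.001]]
rackBL [[0.475 0.3   0.005]]
trTL [[ 0.681 -0.052 -0.004]]
trTR [[ 0.71  -0.315  0.   ]]
trBR [[ 0.546 -0.325  0.026]]
trBL [[ 0.509 -0.077  0.025]]
bl [[ 0.607 -0.159  0.03 ]]
[ 1.76666459e-01 -7.48121789e-02  1.68344355e+00 -4.44089210e-16
  1.53296128e+00  1.74746279e+00]
[-4.77079372e-01 -1.51158925e-01  1.75241470e+00 -4.44089210e-16
  1.54033688e+00  1.09371695e+00]
```

View pics/c.png

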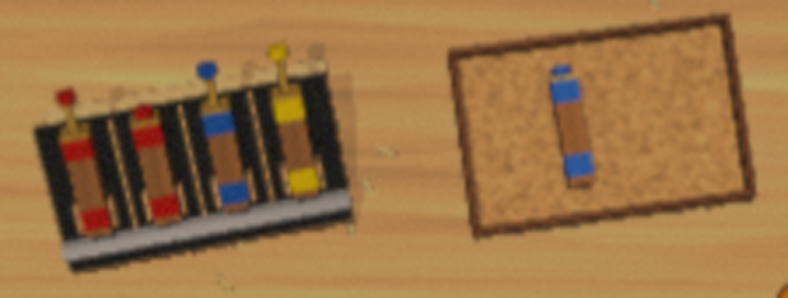

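Used gauges are the leftmost red, the blue and the yellow. The second red is home. The tray gauge looks home, which still needs checking. Next are close wrist views of the tray and the rack.

```bash
python3 - <<'E'
from h import *
print(state()["t"])
q=R.from_euler("z",8,degrees=True)*R.from_quat([1,0,0,0])
reach([.625,-.18,.36],q.as_quat());shot("wrist","wt")
reach([.59,.18,.36],q.as_quat());shot("wrist","wr");s=state();print(s["t"],s["joints"].round(2))
a=cv2.imread("pics/wt.png");b=cv2.imread("pics/wr.png")
E
```

```text
0.1
3.5167 [ 0.1   0.31  1.54 -0.    1.29  1.53]
```

View pics/wt.png

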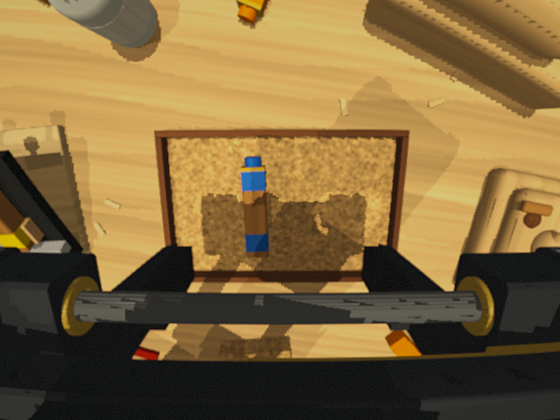

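View pics/wr.png

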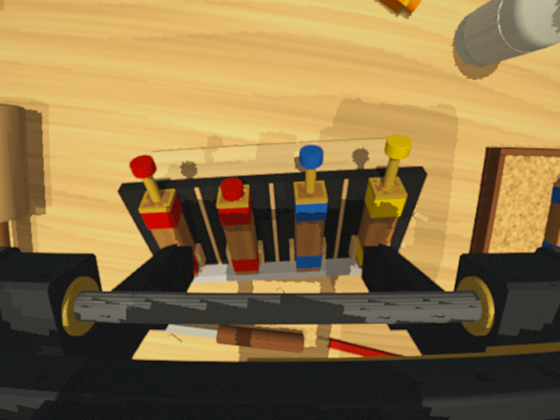

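Wrist views: the tray gauge is home, with its knob at (253,161) touching the stock. On the rack, red at (143,168), blue at (311,158) and yellow at (398,148) are out, and red at (232,190) is in. Now I'll measure the poses.

```bash
cat >> h.py <<'E'
def blobs(p,mn=25,roi=None):
    hsv=cv2.cvtColor(p,cv2.COLOR_RGB2HSV);o=[]
    for n,rs in dict(red=[(0,5),(174,180)],yellow=[(23,33)],blue=[(102,125)]).items():
        m=sum(((hsv[...,0]>=a)&(hsv[...,0]<=b)) for a,b in rs)>0
        m=(m&(hsv[...,1]>(215 if n=="yellow" else 190))&(hsv[...,2]>50)).astype(np.uint8)
        k,l,st,ce=cv2.connectedComponentsWithStats(m)
        o+=[(n,l==i,ce[i],st[i]) for i in range(1,k) if st[i,4]>=mn]
    return o
E
python3 - <<'E'
from h import *
for name in("wt","wr"):
    p,d,s=load(name);c,M=cam("wrist",s);print(name)
    for n,m,ce,st in blobs(p):
        if ce[1]>275 or ce[1]<100: continue
        v,u=np.nonzero(m&(d>0));P=pt(c,M,np.c_[u,v],d[v,u]);print(n,ce.round(0),st[4],np.median(P,0).round(4),P.min(0).round(3),P.max(0).round(3))
p,d,s=load("wt");c,M=cam("wrist",s)
print("tray outer rim",onz(c,M,[(155,131),(408,131)],.026).round(4))
print("tray in far",onz(c,M,[(166,138),(398,138)],.026).round(4))
uv=np.array([(x,y) for x in range(300,370,10) for y in range(150,190,5)]);P=pt(c,M,uv,d[uv[:,1],uv[:,0]]);print("floor z",np.median(P[:,2]))
# rim points by depth
v,u=np.mgrid[110:275,100:460];P=pt(c,M,np.c_[u.ravel(),v.ravel()],d[110:275,100:460].ravel())
m=(abs(P[:,2]-.026)<.005);Q=P[m];Q=Q[(Q[:,0]>.5)&(Q[:,1]<0)&(Q[:,1]>-.35)]
print(cv2.minAreaRect(Q[:,:2].astype(np.float32)*1000),len(Q))
# rack: dark face plane
p,d,s=load("wr");c,M=cam("wrist",s)
v,u=np.mgrid[165:275,110:430];v=v.ravel();u=u.ravel();P=pt(c,M,np.c_[u,v],d[v,u]);dark=p[v,u].max(1)<45
Q=P[dark&(P[:,2]>.03)&(P[:,2]<.12)]
for i in range(5):
    ce=Q.mean(0);n=np.linalg.svd(Q-ce,full_matrices=False)[2][2];n*=np.sign(n[2]);r=(Q-ce)@n;Q=Q[abs(r)<max(.002,2*r.std())]
print("face",len(Q),ce,n,"tilt",np.degrees(np.arccos(n[2])),"yaw",np.degrees(np.arctan2(-n[1],-n[0])),r.std())
a=(Q-ce)@np.array([-n[0],-n[1],0])/np.hypot(*n[:2]);print("zrange",Q[:,2].min(),Q[:,2].max())
# edge line yaw from far top edge of face (z max)
T=Q[Q[:,2]>Q[:,2].max()-.006];print("top edge",np.polyfit(T[:,1],T[:,0],1),T.min(0),T.max(0))
E
```

```text
wt
yellow [252. 169.] 32 [ 0.6492 -0.1511  0.0297] [ 0.647 -0.163  0.028] [ 0.652 -0.141  0.031]
yellow [ 15. 240.] 409 [0.5545 0.0716 0.0698] [ 0.544 -0.099  0.058] [0.649 0.091 0.262]
blue [253. 162.] 113 [ 0.6565 -0.1511  0.0265] [ 0.652 -0.158  0.023] [ 0.661 -0.144  0.029]
blue [253. 181.] 369 [ 0.6375 -0.1543  0.0299] [ 0.627 -0.166  0.028] [ 0.647 -0.142  0.032]
blue [257. 243.] 316 [ 0.5703 -0.166   0.0299] [ 0.56  -0.178  0.028] [ 0.581 -0.154  0.032]
wr
red [143. 166.] 414 [0.6194 0.2806 0.1236] [0.611 0.273 0.115] [0.626 0.29  0.129]
red [232. 189.] 420 [0.6091 0.2167 0.1097] [0.6   0.209 0.085] [0.616 0.228 0.116]
red [164. 217.] 645 [0.5759 0.269  0.1037] [0.551 0.26  0.069] [0.593 0.3   0.11 ]
red [236. 216.] 525 [0.5861 0.2121 0.1046] [0.565 0.2   0.07 ] [0.601 0.23  0.11 ]
red [194. 265.] 57 [0.5218 0.2504 0.0674] [0.511 0.221 0.058] [0.587 0.254 0.197]
red [245. 265.] 279 [0.5285 0.2011 0.0712] [0.518 0.19  0.063] [0.538 0.214 0.077]
yellow [398. 147.] 532 [0.6578 0.1029 0.1259] [0.649 0.094 0.116] [0.666 0.11  0.131]
yellow [383. 205.] 764 [0.6106 0.0957 0.1039] [0.
[... 345 characters left out ...]
.588 0.134 0.073] [0.607 0.166 0.111]
blue [308. 262.] 238 [0.5399 0.142  0.0714] [0.531 0.13  0.066] [0.549 0.155 0.076]
tray outer rim [[ 0.6741 -0.0492  0.026 ]
 [ 0.7092 -0.3033  0.026 ]]
tray in far [[ 0.6685 -0.0608  0.026 ]
 [ 0.7008 -0.2946  0.026 ]]
floor z 0.008406527349020004
((624.9454345703125, -185.36270141601562), (137.59593200683594, 260.9562072753906), 8.078939437866211) 5719
face 8245 [0.58233946 0.17542274 0.07323007] [-0.48760254 -0.09525322  0.86785401] tilt 29.789788279022982 yaw 11.053533821493334 0.0005462054791927959
zrange 0.037976481076498425 0.09503694332598336
top edge [-0.19331295  0.64903468] [0.58305555 0.06027202 0.08904087] [0.64020576 0.31384024 0.09503694]
```

```bash
cat >> h.py <<'E'
yw=np.radians(11.0);U=np.array([np.cos(yw),np.sin(yw),0]);L=np.array([-U[1],U[0],0]);Z=np.array([0,0,1.])
S=U*np.cos(np.pi/6)+Z*.5;N=-U*.5+Z*np.cos(np.pi/6);u0=.5302
SLOT=dict(red=.1599,red2=.0979,blue=.0359,yellow=-.0261)
def fp(s,l,h): return U*u0+L*l+Z*.030+S*s+N*h
QR=R.from_matrix(np.c_[S,-L,-N])              # tool x up-slope, z into the face
def rack(s,l,h,tilt=0):                        # tip at (s,l,h); tilt>0: tip leads downhill
    r=R.from_rotvec(-L*np.radians(-tilt))*QR; return fp(s,l,h)-r.as_matrix()[:,2]*.166, r.as_quat()
def sl(p):                                     # world -> s,l,h
    d=np.asarray(p)-U*u0-Z*.030; return np.array([d@S,d@L,d@N])
TY=np.radians(8.05);TC=np.array([.6075,-.188,0])
E
python3 - <<'E'
from h import *
for t in(0,3): print(rack(.185,.16,.005,t),R.from_quat(rack(.185,.16,.005,t)[1]).as_matrix()[:,2])
l=SLOT["red"]-.0012
grip(0.0)
reach(*rack(.190,l,.06,3));move_l(rack(.190,l,.005,3)[0],vel=.1)
hit=move_l(rack(.118,l,.005,3)[0],vel=.02,guard=7)
s=state();tip=s["ee_pos"]+R.from_quat(s["tcp_rot"]).as_matrix()[:,2]*.166
print(hit,s["t"],sl(tip),s["contact_force"])
E
```

```text
(array([0.56327127, 0.27248352, 0.27059034]), array([ 0.9614789 ,  0.09257989,  0.25762749, -0.02480671])) [ 0.49081359  0.0954045  -0.8660254 ]
(array([0.57076853, 0.27394083, 0.27473721]), array([ 0.96789332,  0.09319753,  0.23237063, -0.02237475])) [ 0.44564942  0.08662547 -0.89100652]
True 8.6083 [0.13583071 0.1587694  0.00520121] [ 1.81615724 -0.48863205  0.57411682]
```

```bash
python3 - <<'E'
from h import *
s=state();print(s["contact_force"])
l=SLOT["red"]-.0012
move_l(rack(.150,l,.005,3)[0],vel=.05);move_l(rack(.185,l,.10,3)[0],vel=.15)
p,d,s=shot("wrist","wr2");c,M=cam("wrist",s)
for n,m,ce,st in blobs(p):
    v,u=np.nonzero(m&(d>0));P=np.array([sl(x) for x in pt(c,M,np.c_[u,v],d[v,u])])
    if P[:,0].min()>-.05 and P[:,0].max()<.2 and ce[1]<300: print(n,ce.round(0),st[4],np.median(P,0).round(4),P.min(0).round(3),P.max(0).round(3))
E
```

```text
[ 1.81615724 -0.48863205  0.57411682]
yellow [495. 237.] 357 [ 0.164  -0.0224  0.0166] [ 0.155 -0.034  0.005] [ 0.168 -0.017  0.021]
blue [424. 242.] 277 [0.16   0.0387 0.0175] [0.153 0.031 0.007] [0.163 0.045 0.021]
blue [428. 289.] 33 [0.1184 0.0308 0.0223] [0.117 0.024 0.022] [0.12  0.039 0.023]
```

View pics/wr2.png

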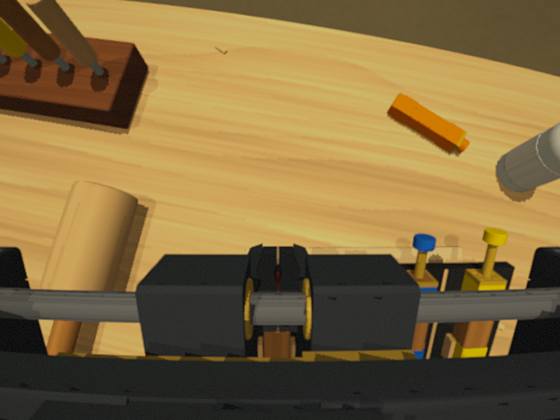

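The closed gripper hides the gauge in this view. I'll open it and look from the earlier overview pose.

```bash
python3 - <<'E'
from h import *
grip(.088)
q=R.from_euler("z",11,degrees=True)*R.from_quat([1,0,0,0])
reach([.57,.2,.36],q.as_quat())
p,d,s=shot("wrist","wr3");c,M=cam("wrist",s);print(s["t"])
for n,m,ce,st in blobs(p):
    v,u=np.nonzero(m&(d>0));P=np.array([sl(x) for x in pt(c,M,np.c_[u,v],d[v,u])])
    if P[:,0].min()>-.05 and P[:,0].max()<.2 and ce[1]<300: print(n,ce.round(0),st[4],np.median(P,0).round(4),P.min(0).round(3),P.max(0).round(3))
cv2.imwrite("pics/wr3c.png",cv2.resize(p[90:270,90:450,::-1],None,fx=2.2,fy=2.2,interpolation=cv2.INTER_CUBIC))
E
```

```text
11.8333
red [264. 166.] 439 [0.1347 0.0974 0.016 ] [ 0.126  0.088 -0.008] [0.136 0.107 0.021]
red [186. 175.] 421 [0.1261 0.1582 0.0153] [ 0.116  0.151 -0.002] [0.128 0.174 0.021]
red [192. 202.] 606 [0.1021 0.1563 0.0222] [ 0.075  0.147 -0.001] [0.111 0.183 0.024]
red [265. 195.] 545 [0.1112 0.0974 0.0224] [ 0.08   0.084 -0.001] [0.121 0.113 0.024]
red [205. 254.] 301 [0.0349 0.1572 0.0224] [0.024 0.131 0.013] [0.144 0.17  0.108]
red [267. 248.] 299 [0.0438 0.0973 0.0223] [0.034 0.086 0.021] [0.053 0.109 0.024]
yellow [437. 131.] 542 [ 0.1652 -0.0237  0.016 ] [ 0.093 -0.097 -0.098] [ 0.168 -0.017  0.021]
yellow [414. 192.] 887 [ 0.1118 -0.021   0.0219] [ 0.08  -0.055 -0.001] [ 0.123 -0.013  0.024]
yellow [397. 245.] 306 [ 0.0486 -0.0263  0.0223] [ 0.018 -0.055 -0.   ] [0.159 0.033 0.117]
blue [350. 136.] 417 [0.1616 0.0372 0.0171] [0.153 0.029 0.004] [0.163 0.045 0.021]
blue [341. 194.] 546 [0.1116 0.0372 0.0223] [0.102 0.024 0.002] [0.12  0.048 0.024]
blue [331. 248.] 272 [0.044  0.0374 0.0223] [0.035 0.025 0.013] [0.052 0.048 0.024]
```

View pics/wr3c.png

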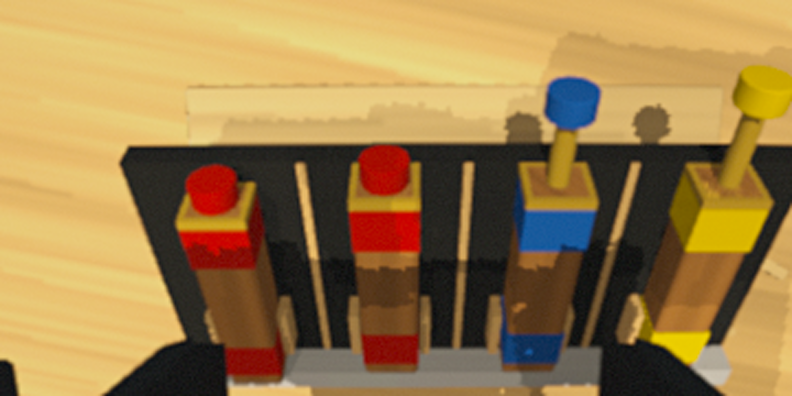

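Red is closed. Its knob-to-band distance is 91.2 mm, against 90.9 mm on the gauge that was already home, and the picture shows the knob against the stock. Next I'll check the divider height, then grasp and place.

```bash
cat >> h.py <<'E'
def pick(l,s,hh=.004,w=.034):
    grip(w);reach(*rack(s,l,.07));hit=move_l(rack(s,l,hh)[0],vel=.08,guard=8)
    grip(0.0);st=state();print("pick",hit,st["gripper_width"],st["t"]);
def place(ty,off,z=.011):
    T=R.from_euler("z",TY);q=(T*R.from_quat([1,0,0,0])).as_quat()
    g=TC+T.apply([-.005+off,ty,0])
    at=lambda h:g+Z*(h+.166)
    reach(at(.12),q);move_l(at(z+.02),vel=.12);hit=move_l(at(z-.006),vel=.02,guard=3.5)
    st=state();print("place",hit,"tip z",st["ee_pos"][2]-.166,st["contact_force"].round(1),st["gripper_width"],st["t"])
    return at,hit
E
python3 - <<'E'
from h import *
p,d,s=load("wr3");c,M=cam("wrist",s)
v,u=np.mgrid[150:250,120:440];v=v.ravel();u=u.ravel();P=pt(c,M,np.c_[u,v],d[v,u])
P=np.c_[(P-U*u0-Z*.03)@S,(P-U*u0-Z*.03)@L,(P-U*u0-Z*.03)@N]
for l in(.129,.067,.005):
    m=(abs(P[:,1]-l)<.003)&(P[:,0]>.06)&(P[:,0]<.125);print(l,np.percentile(P[m,2],[5,50,90,97]).round(4))
pick(.1575,.080)
move_l(rack(.083,.1575,.10)[0],vel=.15);print(state()["gripper_width"],state()["contact_force"])
E
```

```text
0.129 [-0.071   0.0002  0.001   0.0012]
0.067 [-0.0707  0.0002  0.001   0.0013]
0.005 [-0.0629  0.0002  0.0009  0.0012]
pick False 0.023718636213008615 14.8667
0.023717401507501665 [-0.43266358  0.168096   -1.89136412]
```

Gripped at 23.7 mm, and the force change matches the gauge's weight. Placing red now.

```bash
python3 - <<'E'
from h import *
at,hit=place(-.027,.0145)
E
```

```text
place True tip z 0.01163140406533647 [-0.3 -0.3  4.5] 0.023743839815418822 19.2417
```

```bash
python3 - <<'E'
from h import *
grip(.034);s=state();move_l(s["ee_pos"]+Z*.12,vel=.15)
grip(0.0);l=SLOT["yellow"]+.0018
reach(*rack(.194,l,.06,3));move_l(rack(.194,l,.005,3)[0],vel=.1)
hit=move_l(rack(.118,l,.005,3)[0],vel=.02,guard=7)
s=state();tip=s["ee_pos"]+R.from_quat(s["tcp_rot"]).as_matrix()[:,2]*.166
print(hit,s["t"],sl(tip),s["contact_force"])
if hit:
    move_l(rack(.150,l,.005,3)[0],vel=.05);move_l(rack(.185,l,.10,3)[0],vel=.15);grip(.088)
    q=R.from_euler("z",11,degrees=True)*R.from_quat([1,0,0,0])
    reach([.57,.05,.36],q.as_quat())
    p,d,s=shot("wrist","wr4");c,M=cam("wrist",s);print(s["t"])
    for n,m,ce,st in blobs(p):
        v,u=np.nonzero(m&(d>0));P=np.array([sl(x) for x in pt(c,M,np.c_[u,v],d[v,u])])
        if ce[1]<290: print(n,ce.round(0),st[4],np.median(P,0).round(4),P.min(0).round(3),P.max(0).round(3))
E
```

```text
True 25.6917 [ 0.13628262 -0.02475466  0.00521275] [2.06407588 1.07884722 1.25115848]
28.8333
red [ 74. 132.] 419 [0.1338 0.0939 0.016 ] [ 0.121  0.087 -0.01 ] [0.137 0.12  0.021]
red [ 87. 157.] 871 [0.1118 0.0887 0.0217] [ 0.102  0.084 -0.001] [0.121 0.109 0.024]
red [524. 160.] 121 [ 0.0655 -0.3243 -0.0438] [ 0.06  -0.334 -0.052] [ 0.07  -0.32  -0.039]
red [521. 178.] 525 [ 0.0496 -0.3198 -0.032 ] [ 0.035 -0.341 -0.052] [ 0.06  -0.315 -0.025]
red [114. 218.] 401 [0.0447 0.0928 0.0222] [0.034 0.084 0.012] [0.054 0.108 0.024]
red [506. 237.] 459 [-0.0087 -0.3155  0.0018] [-0.023 -0.336 -0.018] [ 0.001 -0.31   0.009]
yellow [507.   3.] 41 [ 0.1976 -0.2839 -0.1223] [ 0.195 -0.291 -0.124] [ 0.2   -0.278 -0.12 ]
yellow [234. 139.] 515 [ 0.1251 -0.0268  0.0161] [ 0.116 -0.035 -0.001] [ 0.128 -0.015  0.021]
yellow [236. 166.] 759 [ 0.1035 -0.027   0.022 ] [ 0.074 -0.039 -0.001] [ 0.115 -0.008  0.024]
yellow [243. 225.] 396 [ 0.0356 -0.0271  0.0221] [ 0.024 -0.039  0.005] [ 0.046 -0.014  0.024]
blue [141.  96.] 422 [0.1605 0.0334 0.0173] [0.153 0.027 0.006] [0.164 0.042 0.021]
blue [158. 157.] 750 [0.1119 0.0322 0.0222] [0.102 0.023 0.001] [0.121 0.049 0.024]
blue [476. 153.] 115 [ 0.071  -0.2681 -0.0465] [ 0.065 -0.277 -0.053] [ 0.075 -0.263 -0.042]
blue [474. 172.] 488 [ 0.0552 -0.266  -0.0345] [ 0.041 -0.284 -0.053] [ 0.065 -0.259 -0.028]
blue [177. 219.] 357 [0.0441 0.034  0.0222] [0.03  0.024 0.   ] [0.052 0.061 0.024]
blue [464. 233.] 416 [-0.0037 -0.2652 -0.0003] [-0.017 -0.282 -0.019] [ 0.006 -0.257  0.007]
```

View pics/wr4.png

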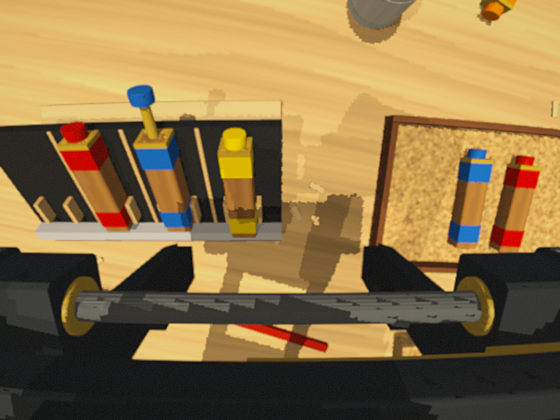

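Yellow at (235,139) is closed: 89.5 mm against 89.1 mm for the home red gauge in the same view. Red lies flat beside blue in the tray at (521,178). Yellow next.

```bash
python3 - <<'E'
from h import *
pick(-.0268,.080);move_l(rack(.083,-.0268,.10)[0],vel=.15);w=state()["gripper_width"];print(w)
if w>.02:
    at,hit=place(-.079,.0145)
    z=state()["ee_pos"][2]-.166
    if hit and z<.014:
        grip(.034);move_l(state()["ee_pos"]+Z*.12,vel=.15);grip(.088)
        q=R.from_euler("z",8,degrees=True)*R.from_quat([1,0,0,0])
        reach([.6,-.1,.40],q.as_quat());p,d,s=shot("wrist","fin");c,M=cam("wrist",s);print(s["t"])
        for n,m,ce,st in blobs(p):
            v,u=np.nonzero(m&(d>0));P=pt(c,M,np.c_[u,v],d[v,u])
            if ce[1]<290: print(n,ce.round(0),st[4],np.median(P,0).round(4))
E
```

```text
pick False 0.023836314239985897 31.8083
0.02362499315871287
place True tip z 0.011846658276691902 [-1.1  0.3  4.6] 0.024153527415165986 35.7333
38.75
red [375. 149.] 91 [ 0.6609 -0.205   0.0267]
red [374. 167.] 339 [ 0.6412 -0.2077  0.0296]
red [ 10. 222.] 255 [0.5298 0.1925 0.0691]
red [369. 222.] 313 [ 0.5745 -0.2163  0.0297]
yellow [330.   3.] 41 [ 0.8042 -0.1271  0.0232]
yellow [418. 150.] 155 [ 0.6676 -0.256   0.0261]
yellow [418. 166.] 504 [ 0.6496 -0.2584  0.0296]
yellow [411. 222.] 427 [ 0.5821 -0.2676  0.0298]
blue [326. 146.] 80 [ 0.6557 -0.1491  0.0266]
blue [ 22. 168.] 626 [0.6012 0.1437 0.1024]
blue [326. 164.] 293 [ 0.6366 -0.1521  0.0297]
blue [ 55. 219.] 291 [0.5418 0.1364 0.0706]
blue [326. 220.] 276 [ 0.5698 -0.1642  0.0298]
```

View pics/fin.png

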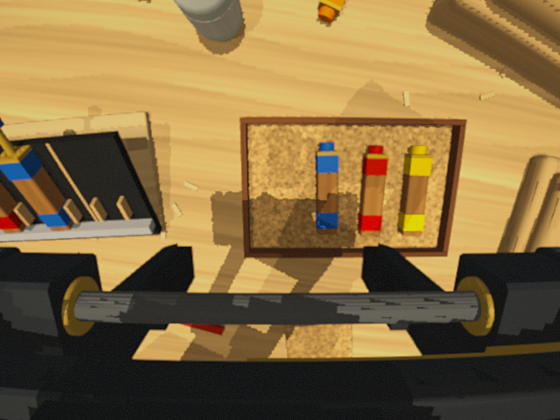

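Blue (326,185), red (373,190) and yellow (416,190) all lie flat in the tray with their knobs against the stocks. The knob-to-band distances are 87.2, 87.1 and 86.3 mm, equal within noise. The arm is clear, so I'm handing in.

```bash
python3 -c "
from rig import *
sign_off();print(state()['t'])"
```

```text
the job is handed in; nothing more can be done
the job is handed in; nothing more can be done
```

The tray now holds one blue, one red and one yellow gauge, all lying flat with their rods home. I handed the job in at about 39 s of the 72 s allowed.

- **Closing and placing:** I pushed the used red and yellow gauges home on the rack at 2 cm/s, stopping at 7 N. I then set each on the cork, which it touched at the expected height with about 4.5 N, before opening the fingers.
- **Left alone:** I never touched the blue gauge in the tray, which was already home. The used blue and the closed red gauge also stayed on the rack, since neither was needed.
- **Last checks:** The two bands on each gauge in the tray are at equal height (29.6–29.8 mm). Knob-to-band distances are 87.2 mm (blue), 87.1 mm (red) and 86.3 mm (yellow), equal within measuring noise.
- **Not checked:** No check failed. The last view showed only part of the rack, and I did not measure the surrounding objects again afterwards; I moved nothing near them.

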